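# Turn the ratchet paint palette back one notch

## Robot

A 6-joint arm with a two-finger parallel gripper is mounted at the origin on the work surface. World frame = base frame: x ahead of the robot, y to its left, z up, the work surface at z = 0. Lengths are in m, angles in rad, forces in N, time in s.
With the tool pointing down it reaches from about 0.225 to 0.875 m from the base axis. Payload 3.4 kg.
Tool frame: the origin (TCP) lies at the very end of the fingers, on their centre line; the grasp point (between the pads) lies 19 mm behind it (grasp_offset is the distance from the TCP to the grasp point, in m); y points along the fingers, z is the direction in which the jaws open and shut, and the axes are right-handed (so a half turn about y gives the same grasp; the last joint's range is limited). The gripper opens to 85 mm and grips with 20 to 120 N. Pads are 22 mm wide; open, the fingers measure 114 mm over their backs; the gripper's body (76 mm by 85 mm) begins 54 mm behind the grasp point. The pads swing forward as they close: fully open they stand 13 mm farther back than shut.
Start: joints at [1.153, 0.276, 1.505, -0, 1.361, -0.121], TCP at [0.168, 0.55, 0.231] pointing down, gripper open.
Joint ranges: [-2.89, 2.89], [-0.75, 2.08], [0.22, 2.7], [-1.18, 4.32], [0.11, 2.71], [-2.7, 2.7]. Speed limits (rad/s): [2.57, 2.57, 3.14, 3.14, 3.14, 3.14].

## Interface

Orientations are given as a unit quaternion [w, x, y, z].
In Python, from rig import get_state, get_image, sign_off, grasp_offset gives the robot as it stands.
- The arm moves only by the shell command python3 -m jog 'ROWS' [FORCE]. ROWS is JSON, one flat list of numbers, 7 for each row, row after row: the closure in counts, from 0 (fully open) to 255 (shut), then the shift along the tool's x, y, z in cm, then the turn, a rotation vector about the tool's x, y, z in units of 8 degrees (1.0 is 8 degrees). In form: [jaw, tx, ty, tz, rx, ry, rz, jaw, tx, ty, tz, rx, ry, rz, ...]. A call has 1 to 12 rows; each row is the pose to reach, as a shift and turn from the pose commanded when the call began, along the tool's axes at that moment; what a row does not reach only later rows make up. A row lasts 1/8 s, in which the tool goes at most 62.5 mm and 10.7 degrees, less where a joint would pass 70% of its speed; a pose out of reach is approached as far as the arm can. A call with a gripper value outside its range is refused whole. The fingers move at their own pace and stop on an object; FORCE is the grip in N (left out, the last holds). Time passes only in rows, so rows that repeat a pose let the fingers close. It gives the time, the measured TCP pose, the force and the opening at its end, in the units of the state.
- get_state(): the state, without advancing time (a new reading comes with each control period).
- get_image(name): name is "scene" or "top"; returns a dict with "color" (400x640x3 uint8, blue, green, red), "mtx" (3x3 intrinsics, pixels), "k1" (the pictures are not rectified: a ray, as slopes to the right and down, at radius r is drawn at 1 + k1 r^2 times it, then the intrinsics apply), "R" (3x3) and "t" (3): a world point X has camera coordinates R X + t. Camera axes: x right, y down, z forward; pixel columns grow to the right and rows downward; lengths in m; the calibration is good to about 2 mm. A picture is of the moment at which its call begins. There is no depth.
- sign_off(): hands the job in, once; it reports no verdict.
The state is a dict: "clock": time; "qpos": joint angles; "qd": joint speeds; "effort": joint torques, N m; "position": TCP position; "ee_rot": TCP orientation; "contact_force": force on the tool from outside, world axes, zero at the start; "moment": the same for the moment, N m; "width": finger opening in m.
Only numpy, scipy, OpenCV 4.12 (cv2) and the standard library are available. Lean on these libraries where they do the work, as an engineer would, in place of code of your own. Each camera call takes 0.05 s, during which the arm holds its last target.

## Task

The rotary paint palette was clicked one notch too far. Without gripping anything, lift the red pawl by pushing its ball-ended lever outward with a fingertip until it tips over and stays open by itself, push the wheel backward (clockwise seen from above) by exactly one notch with a fingertip on one of its black pegs so that the yellow paint stands at the white pointer, then push the lever back so that the pawl drops fully into its notch. Push gently, do not turn the wheel forward or force it against the closed pawl, and leave the glass, the blue paint bottle and the green pencil case where they are.

Things in the scene. Friction and masses are not known exactly. Their poses are not given: they have to be found in the camera images.
- palette: The fixed stand of the rotary paint palette (a grey round foot 250 mm across with a tongue on its +y side). Origin: on the table, on the wheel's upright axis. z up; its own +y axis points from the wheel's axis to the pawl, its -x axis to the pointer. Cannot be moved.
- wheel (a joint): Turn of the white wheel about its upright axis, rad: grows counter-clockwise seen from above (forward), falls clockwise (backward); starts within 0.05 of 0. 8 notches 0.785 apart, middles at 0, -0.785 and so on; the pawl fits with about 0.1 of play either way. Turns stiffly (0.12 N m, some 1.6 N at a peg), stays where left; with the pawl down it is locked backward.
- wheel_axis (a point): Centre of the white wheel's top face, on its axis, 40 mm above the table. The wheel is 226 mm across; 8 steel ratchet teeth stand 14 mm above its rim, 88 to 112 mm from the axis.
- peg_a (a point): Top centre of a black upright peg on the wheel, 14 mm in diameter, 36 mm tall (from 40 to 76 mm above the table), 76 mm from the wheel's axis; at wheel 0 it lies 22.5 degrees counter-clockwise from the stand's +x axis. Turns with the wheel.
- peg_b (a point): Top centre of the second, equal peg, diametrically opposite peg_a, on the side of the pointer.
- yellow_paint (a point): Centre of the round yellow paint cake on the wheel (29 mm across, flush with the wheel's face, 56 mm from the axis). Eight cakes of different colours stand one notch apart; yellow is at the pointer at wheel -0.785.
- pointer (a point): White-topped pointer block on the stand, 131 mm from the wheel's axis along the stand's -x, 32 mm high.
- pawl (a joint): Angle of the red pawl, rad: 0 = down, its nose in a notch of the wheel; it grows as the pawl swings up and its lever swings outward, away from the wheel, to a stop at 1.25. Light (80 g, most of it in the ball) and nearly free: below about 0.65 it falls shut, above about 0.95 it falls open against the stop and stays.
- pawl_hinge (a point): Middle of the pawl's level hinge pin, 140 mm from the wheel's axis along the stand's +y, 64 mm above the table; the pin runs along the stand's x. Two steel cheeks, 38 mm over their outsides, 70 mm high. The pawl's arm (16 mm wide, 8 thick) reaches 49 mm from here towards the wheel's axis; a nose 22 mm deep hangs under its end.
- glass: Clear empty drinking glass, 62 mm across, 110 mm tall, origin at the centre of its foot. Leave it alone.
- paint_bottle: Blue plastic paint bottle with a white cap, 54 mm across, 120 mm tall, origin at the centre of its foot. Leave it alone.
- pencil_case: Green pencil case, 190 mm (its x) by 64 mm by 50 mm tall, origin at the centre of its underside. Leave it alone.
- pawl_ball (a point): Centre of the red ball, 20 mm across, at the end of the pawl's lever: a steel rod 8 mm thick from the hinge, ball centre 90 mm from the pin. Pawl down: the lever leans towards the wheel, ball 88 mm from the wheel's axis (along the stand's +y) and 138 mm above the table. At half way 154 mm up. Open: the lever leans outward, ball 194 mm from the axis, 136 mm up.

How it is judged:
On the way, in this order (a step that is already met when the one before it is completed fails the run):
1. the pawl is tipped fully open and stays there (value of joint pawl above 1.1 rad), for 0.2 s.
2. the wheel is turned back one notch while the pawl is open (value of joint pawl above 1 rad and value of joint wheel between -0.935 and -0.635 rad), for 0.2 s.
At the end, for the whole second after the job is handed in: The wheel rests one notch back (joint within 0.15 rad of -0.785), the pawl is down in its notch (below 0.08 rad), and the glass, the bottle and the pencil case are within 20 mm of where they stood (value of joint pawl below 0.08 rad and value of joint wheel between -0.935 and -0.635 rad and velocity of joint wheel between -0.05 and 0.05 rad/s and distance of each of glass, paint_bottle, pencil_case from where it was at the start of the episode below 0.02 m); the robot touches nothing.
It fails at once if the wheel is turned forward (value of joint wheel above 0.3 rad).
It fails at once if the wheel is turned back by more than one and a half notches (value of joint wheel below -1.2 rad).
It fails at once if the pawl is gripped or forced (over 20 N) (contact force between the fingers and pawl above 20 N).
It fails at once if the wheel is gripped or forced (over 25 N) (contact force between the fingers and wheel above 25 N).
It fails at once if a bystander is shifted or lifted (distance of any of glass, paint_bottle, pencil_case from where it was at the start of the episode above 0.03 m).
It also fails if it takes over 54 s, if anything falls off the work surface, if the arm or the gripper's body presses on something with over 40 N, if the wrist force passes 120 N, or if a joint passes its speed limit or range.

## Working session

There is one attempt and no reset: what is moved stays moved. The work goes in short steps, Python scripts to look and compute and a shell command to move; the robot and the scene stay as the last step left them, time stands still between calls to the robot, and variables do not carry over. Pictures are saved under pics/ and viewed, and the job is handed in when it is done.

```bash
mkdir -p pics; ls; python3 - <<'E'
from rig import *
import cv2
print(get_state()); print(grasp_offset)
for n in ("scene","top"):
    im=get_image(n); cv2.imwrite(f"pics/{n}0.png",im["color"]); print(n,im["mtx"],im["k1"],im["R"],im["t"])
E
```

```text
pics
{'clock': 0.0, 'qpos': array([ 1.15301152e+00,  2.76601839e-01,  1.50615590e+00,  2.20761269e-05,
        1.36068026e+00, -1.21030631e-01]), 'qd': array([-0.00063206,  0.00063922,  0.00042838,  0.00076218,  0.00070035,
        0.00049491]), 'effort': array([-1.41318254e-03, -4.16775835e+01, -2.45804787e+01, -3.92277925e-04,
        1.10706003e-02,  5.47341756e-06]), 'position': array([0.16793739, 0.5493733 , 0.23042673]), 'ee_rot': array([-0.6987099 ,  0.69996363, -0.10471647,  0.10435446]), 'contact_force': array([ 0.40720615, -0.07676151,  1.06111716]), 'moment': array([-0.00099098,  0.02829273,  0.0497135 ]), 'width': 0.08555359366897171}
0.0187
scene [[387.43652043   0.         319.54981843]
 [  0.         387.43652043 203.73154394]
 [  0.           0.           1.        ]] -0.005129420697614225 [[ 0.17652017  0.98428132  0.00556061]
 [ 0.64405109 -0.1112278  -0.75685307]
 [-0.74433784  0.13718115 -0.65356141]] [-0.05654871 -0.33341967  1.43100503]
top [[382.35830815   0.         316.58615467]
 [  0.         382.35830815 199.70728422]
 [  0.           0.           1.        ]] 0.009862375717029317 [[ 0.12977537 -0.99152997  0.0051639 ]
 [-0.96924021 -0.12795293 -0.21024144]
 [ 0.20912143  0.0222791  -0.97763586]] [-0.12253599  0.61297967  0.85888281]
```

View pics/scene0.png

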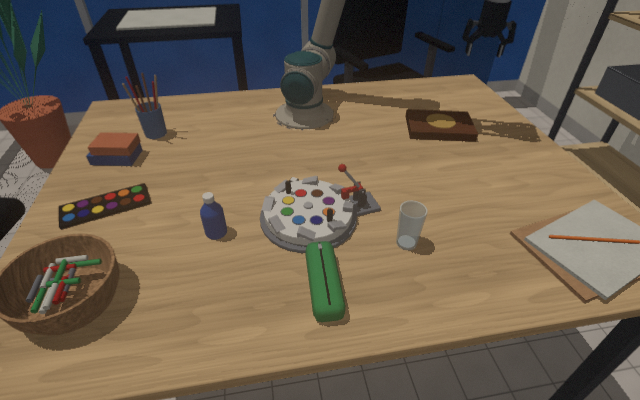

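View pics/top0.png

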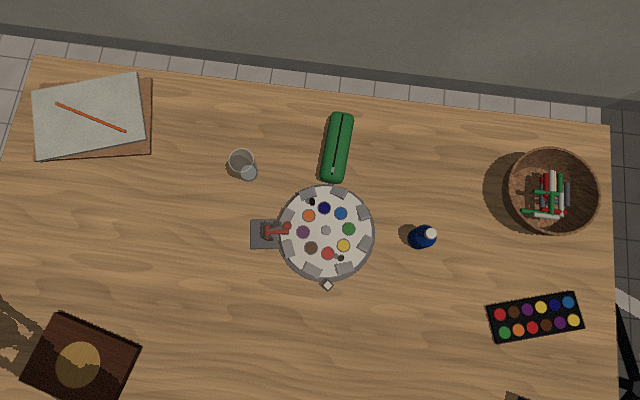

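The scene view shows the palette in the middle, bottle left, glass right and case in front. In the top view the wheel axis is near (326,230), pawl near (270,232), pointer near (327,285), glass (242,164), bottle (423,236) and case (337,147). I'll enlarge the crops next.

```bash
python3 - <<'E'
import cv2
a=cv2.imread("pics/top0.png")[170:300,230:390]; cv2.imwrite("pics/topc.png",cv2.resize(a,None,fx=5,fy=4.6*5/4.6*0.92,interpolation=cv2.INTER_CUBIC) if 0 else cv2.resize(a,(736,598),interpolation=cv2.INTER_CUBIC))
a=cv2.imread("pics/scene0.png")[155:255,250:390]; cv2.imwrite("pics/scenec.png",cv2.resize(a,(784,560),interpolation=cv2.INTER_CUBIC))
E
```

```text
(no output)
```

View pics/topc.png

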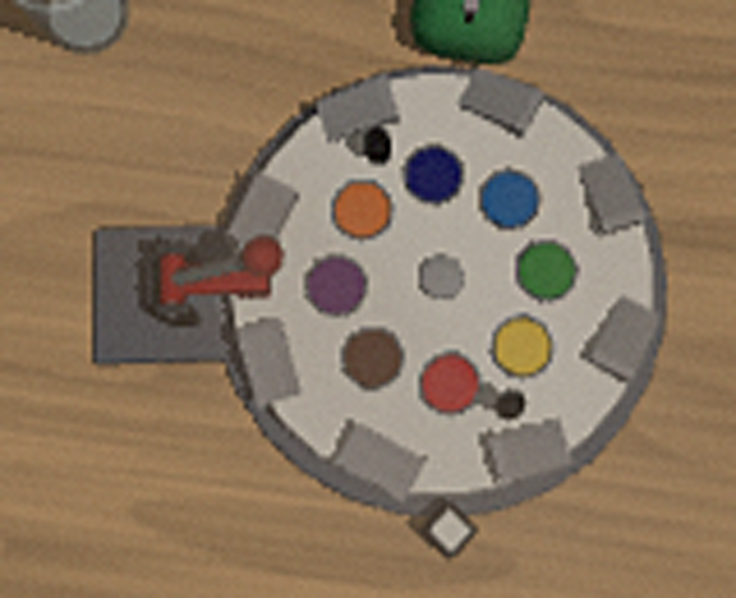

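View pics/scenec.png

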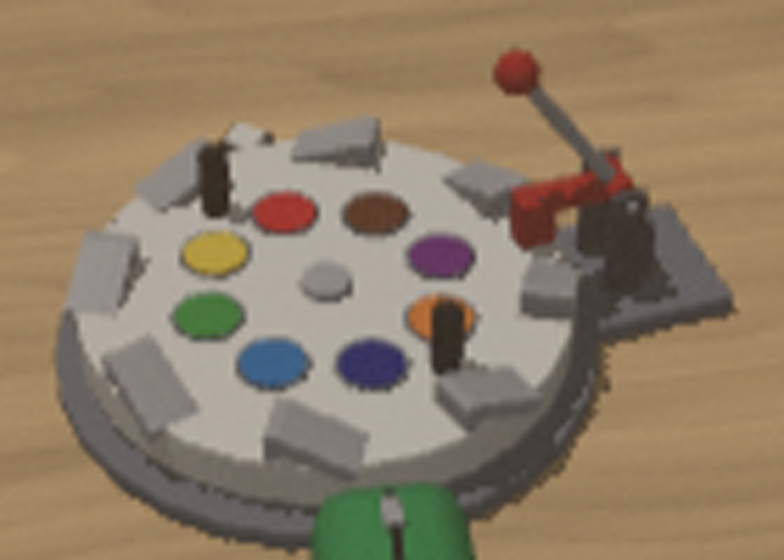

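```bash
cat > h.py <<'E'
import numpy as np, cv2, pickle
from scipy.optimize import least_squares
from rig import *
def proj(im,X):
    X=np.atleast_2d(X); rv,_=cv2.Rodrigues(im["R"])
    return cv2.projectPoints(X.astype(float),rv,im["t"].astype(float),im["mtx"],np.array([im["k1"],0,0,0.]))[0][:,0]
def ray(im,p,z):
    u=cv2.undistortPoints(np.array([[p]],float),im["mtx"],np.array([im["k1"],0,0,0.]))[0,0]
    C=-im["R"].T@im["t"]; d=im["R"].T@np.array([u[0],u[1],1]); return C+d*(z-C[2])/d[2]
E
python3 - <<'E'
from h import *
S=get_image("scene");T=get_image("top"); pickle.dump((S,T),open("cams.pkl","wb"))
top={'red':(450,382),'yellow':(522,346),'green':(546,270),'blue':(509,199),'navy':(433,174),'orange':(361,209),'purple':(336,285),'brown':(372,358),'pb':(510,402),'pa':(378,138),'ptr':(449,530),'ball':(262,257)}
sc={'red':(285,213),'brown':(376,214),'purple':(441,257),'yellow':(215,254),'green':(208,316),'blue':(273,364),'navy':(372,364),'pb':(214,146),'pa':(447,303),'ball':(516,72),'ptr':(249,133)}
obs=[]
for k,p in top.items(): obs.append((T,k,((p[0]+.5)/4.6-.5+230,(p[1]+.5)/4.6-.5+170)))
for k,p in sc.items(): obs.append((S,k,((p[0]+.5)/5.6-.5+250,(p[1]+.5)/5.6-.5+155)))
order=['red','yellow','green','blue','navy','orange','purple','brown']  # ccw from -x: red at pi at wheel 0
def pt(k,p):
    x,y,yaw,w=p
    if k in order: a=np.pi+w+order.index(k)*np.pi/4; q=(56e-3*np.cos(a),56e-3*np.sin(a),.04)
    elif k in('pa','pb'): a=w+np.pi/8+(np.pi if k=='pb' else 0); q=(.076*np.cos(a),.076*np.sin(a),.076)
    elif k=='ptr': q=(-.131,0,.032)
    elif k=='ball': q=(0,.088,.138)
    c,s=np.cos(yaw),np.sin(yaw); return np.array([x+c*q[0]-s*q[1],y+s*q[0]+c*q[1],q[2]])
f=lambda p: np.concatenate([proj(im,pt(k,p))[0]-u for im,k,u in obs])
c=ray(T,(326,230),.04); print("centre guess",c)
r=least_squares(f,[c[0],c[1],0,0],loss='soft_l1'); print(r.x)
for (im,k,u),e in zip(obs,f(r.x).reshape(-1,2)): print('T' if im is T else 'S',k,e.round(2))
for z,p,n in((.11,(239,157),'glass rim'),(0,(248,172),'glass foot'),(.12,(431,233),'cap'),(.05,(330,180),'case near left corner'),(.05,(345,180),'case corner'),(.05,(340,147),'case mid')): print(n,ray(T,p,z))
s=get_state();from scipy.spatial.transform import Rotation as Ro
q=s['ee_rot'];print(Ro.from_quat([*q[1:],q[0]]).as_matrix().round(3))
E
```

```text
centre guess [ 0.55708942 -0.07366653  0.04      ]
[ 0.55759743 -0.07259071  0.15632291  0.04567892]
T red [-0.06  0.1 ]
T yellow [ 0.04 -0.04]
T green [ 0.1  -0.18]
T blue [ 0.09 -0.17]
T navy [ 0.11 -0.13]
T orange [ 0.25 -0.11]
T purple [ 0.07 -0.21]
T brown [ 0.06 -0.32]
T pb [ 0.4  -0.14]
T pa [-0.16 -0.16]
T ptr [-0.01 -0.2 ]
T ball [ 0.15 -0.69]
S red [ 0.03 -0.52]
S brown [ 0.07 -0.49]
S purple [ 0.03 -0.58]
S yellow [ 0.15 -0.56]
S green [ 0.12 -0.52]
S blue [ 0.02 -0.61]
S navy [-0.01 -0.38]
S pb [-0.17 -0.06]
S pa [0.24 0.14]
S ball [ 0.26 -0.54]
S ptr [-0.48 -0.3 ]
glass rim [0.69216359 0.15156001 0.11      ]
glass foot [0.68803117 0.1484097  0.        ]
cap [ 0.57013056 -0.30581169  0.12      ]
case near left corner [ 0.68110617 -0.06782035  0.05      ]
case corner [ 0.68599829 -0.10481412  0.05      ]
case mid [ 0.77027703 -0.08235125  0.05      ]
[[ 0.956 -0.     0.292]
 [-0.292 -0.001  0.956]
 [-0.    -1.    -0.001]]
```

The fit is good to about 0.5 px in both cameras: axis at (0.558,-0.073), yaw 0.156, wheel +0.046. Next I work out the first moves.

```bash
cat >> h.py <<'E'
from scipy.spatial.transform import Rotation as Ro
P=np.array([.5576,-.0726]); YAW=.1563
def l2w(l): 
    c,s=np.cos(YAW),np.sin(YAW); return np.array([P[0]+c*l[0]-s*l[1],P[1]+s*l[0]+c*l[1],l[2]])
def rep():
    s=get_state(); q=s['ee_rot']; M=Ro.from_quat([*q[1:],q[0]]).as_matrix(); p=s['position']
    c,s_=np.cos(YAW),np.sin(YAW); d=p[:2]-P
    print('t',s['clock'],'local mm',(1e3*np.array([c*d[0]+s_*d[1],-s_*d[0]+c*d[1],p[2]])).round(1),'F',s['contact_force'].round(2),'w',round(s['width'],4))
    return p,M
def to(*ls):
    p,M=rep()
    G=np.array([[np.cos(YAW),0,-np.sin(YAW)],[np.sin(YAW),0,np.cos(YAW)],[0,-1,0]]); G[:,0]=[np.cos(YAW),np.sin(YAW),0]; G[:,2]=[-np.sin(YAW),np.cos(YAW),0]; G[:,1]=[0,0,-1]
    rv=Ro.from_matrix(M.T@G).as_rotvec(degrees=True)/8
    for l in ls: print(l,'-> cm',(100*M.T@(l2w(l)-p)).round(2),'turn',rv.round(2))
E
python3 -c "
from h import *
to((0,.04,.23),(0,.04,.126))"
```

```text
t 0.2 local mm [-287.9  675.2  230.8] F [0.63 0.24 0.17] w 0.0853
(0, 0.04, 0.23) -> cm [ 53.7    0.12 -44.51] turn [ 0.01 -3.25 -0.  ]
(0, 0.04, 0.126) -> cm [ 53.7   10.52 -44.5 ] turn [ 0.01 -3.25 -0.  ]
```

```bash
python3 -m jog '[255,53.7,0.1,-44.5,0,-3.25,0, 255,53.7,0.1,-44.5,0,-3.25,0, 255,53.7,0.1,-44.5,0,-3.25,0, 255,53.7,0.1,-44.5,0,-3.25,0, 255,53.7,0.1,-44.5,0,-3.25,0, 255,53.7,0.1,-44.5,0,-3.25,0, 255,53.7,0.1,-44.5,0,-3.25,0, 255,53.7,0.1,-44.5,0,-3.25,0, 255,53.7,0.1,-44.5,0,-3.25,0, 255,53.7,0.1,-44.5,0,-3.25,0, 255,53.7,0.1,-44.5,0,-3.25,0, 255,53.7,0.1,-44.5,0,-3.25,0]' 20
python3 - <<'E'
from h import *
to((0,.04,.23),(0,.04,.126))
for n in("scene","top"): cv2.imwrite(f"pics/{n}1.png",get_image(n)["color"])
E
```

```text
clock: 1.7
position: [0.5533, -0.036, 0.2297]
ee_rot: [-0.705, 0.705, 0.054, -0.054]
contact_force: [-0.0, 0.5, -0.7]
width: 0.0005
t 1.7 local mm [  1.4  36.8 229.7] F [-0.02  0.53 -0.71] w 0.0005
(0, 0.04, 0.23) -> cm [-0.14 -0.03  0.32] turn [ 0.01 -0.02  0.  ]
(0, 0.04, 0.126) -> cm [-0.14 10.37  0.33] turn [ 0.01 -0.02  0.  ]
```

```bash
python3 -m jog '[255,-0.1,5,0.3,0,0,0, 255,-0.1,9,0.3,0,0,0, 255,-0.1,10.4,0.3,0,0,0, 255,-0.1,10.4,0.3,0,0,0]' 
python3 - <<'E'
from h import *
to((0,.06,.126))
a=get_image("scene")["color"][110:230,260:400]; cv2.imwrite("pics/s2.png",cv2.resize(a,(700,600),interpolation=cv2.INTER_CUBIC))
a=get_image("top")["color"][180:300,240:380]; cv2.imwrite("pics/t2.png",cv2.resize(a,(700,600),interpolation=cv2.INTER_CUBIC))
E
```

```text
clock: 2.3
position: [0.5494, -0.0287, 0.1262]
ee_rot: [0.705, -0.705, -0.055, 0.056]
contact_force: [-0.3, 0.7, 0.5]
width: 0.0002
t 2.3 local mm [ -1.3  44.7 126.2] F [-0.31  0.71  0.49] w 0.0002
(0, 0.06, 0.126) -> cm [0.13 0.02 1.53] turn [-0.01  0.01 -0.01]
```

View pics/s2.png

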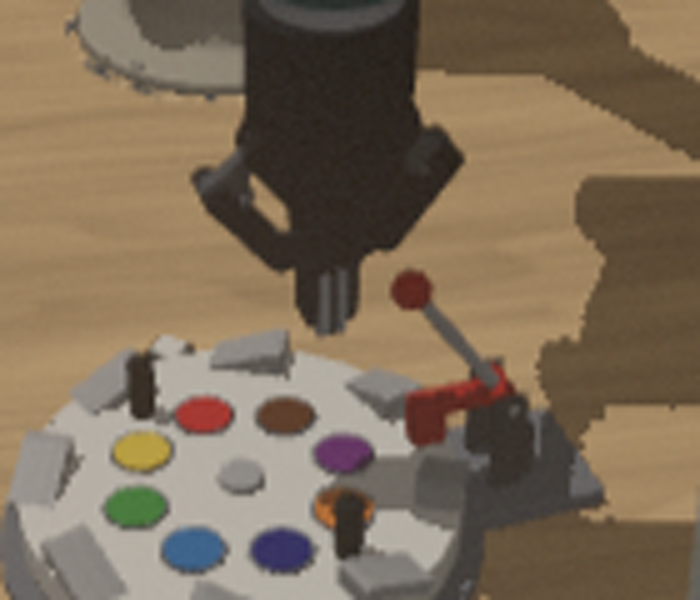

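View pics/t2.png

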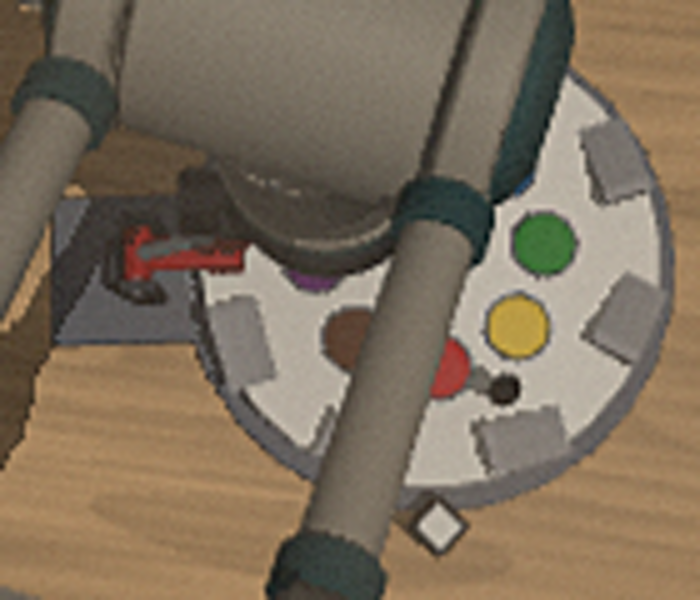

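Scene crop: ball (410,290), shut fingertips (330,330), pawl closed. There is about 18 mm between fingertip and ball. I'll push outward slowly.

```bash
python3 -m jog '[255,0.1,0.1,0.6,0,0,0, 255,0.1,0.1,1.2,0,0,0, 255,0.1,0.1,1.7,0,0,0, 255,0.1,0.1,2.2,0,0,0, 255,0.1,0.1,2.7,0,0,0, 255,0.1,0.1,3.2,0,0,0, 255,0.1,0.1,3.7,0,0,0, 255,0.1,0.1,4.2,0,0,0, 255,0.1,0.1,4.7,0,0,0, 255,0.1,0.1,5.2,0,0,0,255,0.1,0.1,5.7,0,0,0,255,0.1,0.1,5.7,0,0,0]' 
python3 - <<'E'
from h import *
to((0,.13,.126),(0,.15,.126))
a=get_image("scene")["color"][110:230,260:400]; cv2.imwrite("pics/s3.png",cv2.resize(a,(700,600),interpolation=cv2.INTER_CUBIC))
E
```

```text
clock: 3.9
position: [0.542, 0.027, 0.1252]
ee_rot: [0.705, -0.705, -0.056, 0.056]
contact_force: [0.0, -0.6, 0.0]
width: -0.0002
t 3.9 local mm [1.000e-01 1.009e+02 1.252e+02] F [ 0.02 -0.61  0.04] w -0.0002
(0, 0.13, 0.126) -> cm [-0.01 -0.08  2.91] turn [-0.    0.01 -0.  ]
(0, 0.15, 0.126) -> cm [-0.   -0.08  4.91] turn [-0.    0.01 -0.  ]
```

View pics/s3.png

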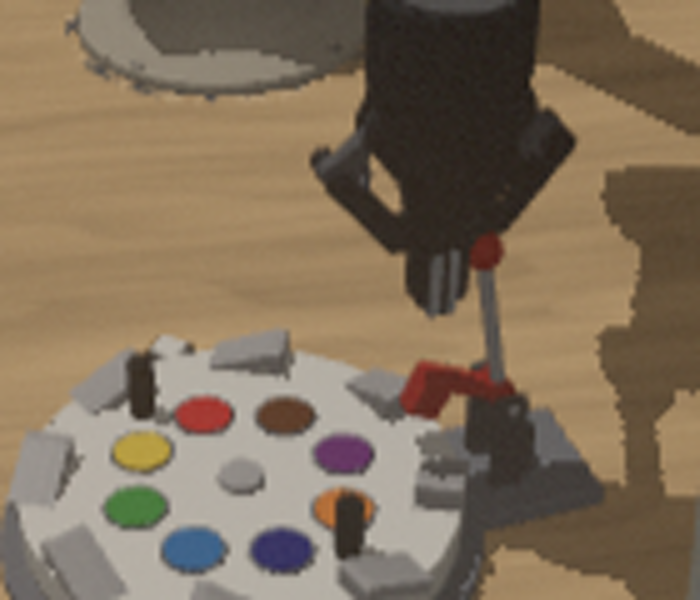

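The ball sits against the fingertip at (485,250) and the lever is nearly upright. I'll continue outward.

```bash
python3 -m jog '[255,0,0,0.5,0,0,0, 255,0,0,1.0,0,0,0, 255,0,0,1.5,0,0,0, 255,0,0,2.0,0,0,0, 255,0,0,2.5,0,0,0, 255,0,0,3.0,0,0,0, 255,0,0,3.5,0,0,0, 255,0,0,4,0,0,0, 255,0,0,4.5,0,0,0, 255,0,0,5,0,0,0,255,0,0,5,0,0,0,255,0,0,5,0,0,0]' 
python3 - <<'E'
from h import *
to((0,.13,.126),(0,.16,.126))
a=get_image("scene")["color"][110:230,260:400]; cv2.imwrite("pics/s4.png",cv2.resize(a,(700,600),interpolation=cv2.INTER_CUBIC))
E
```

```text
clock: 5.45
position: [0.5344, 0.0759, 0.1253]
ee_rot: [-0.705, 0.705, 0.056, -0.055]
contact_force: [0.3, 0.5, -0.1]
width: -0.0002
t 5.45 local mm [  0.2 150.3 125.3] F [ 0.25  0.51 -0.15] w -0.0002
(0, 0.13, 0.126) -> cm [-0.02 -0.07 -2.03] turn [0.   0.01 0.  ]
(0, 0.16, 0.126) -> cm [-0.02 -0.07  0.97] turn [0.   0.01 0.  ]
```

View pics/s4.png

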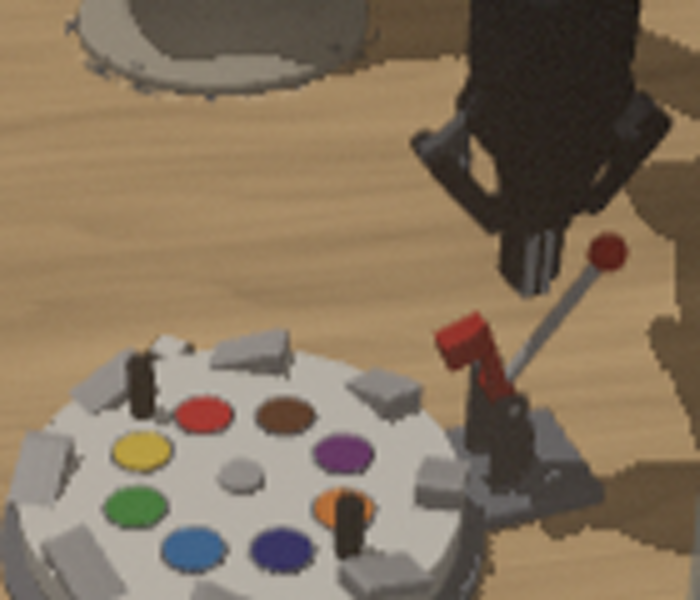

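Pawl is open: ball at (607,250), clear of the fingertip. I'll check the angle by projection and plan the move to peg_b.

```bash
python3 - <<'E'
from h import *
S,T=pickle.load(open("cams.pkl","rb"))
f=lambda p:((p-[260,110]+.5)*5-.5).round(0)
for a in(0.9,1.1,1.25):
    b=a-np.arctan2(52,74); print(a,f(proj(S,l2w((0,.14+.09*np.sin(b),.064+.09*np.cos(b))))[0]))
s=get_state(); print('tcp px',f(proj(S,s['position'])[0]))
to((0,.15,.2),(-.072,-.075,.2),(-.072,-.075,.062))
E
```

```text
0.9 [560. 237.]
1.1 [590. 242.]
1.25 [609. 250.]
tcp px [528. 284.]
t 5.5 local mm [  0.2 150.3 125.3] F [-0.01  0.41 -0.08] w 0.0001
(0, 0.15, 0.2) -> cm [-0.02 -7.47 -0.03] turn [0. 0. 0.]
(-0.072, -0.075, 0.2) -> cm [ -7.23  -7.47 -22.52] turn [0. 0. 0.]
(-0.072, -0.075, 0.062) -> cm [ -7.24   6.33 -22.52] turn [0. 0. 0.]
```

```bash
python3 -m jog '[255,0,-4,-0.5,0,0,0, 255,0,-7.5,-1,0,0,0, 255,-2.4,-7.5,-6.5,0,0,0, 255,-4.4,-7.5,-12,0,0,0, 255,-6.5,-7.5,-17.5,0,0,0, 255,-7.2,-7.5,-22.5,0,0,0, 255,-7.2,-7.5,-22.5,0,0,0, 255,-7.2,-2,-22.5,0,0,0, 255,-7.2,3,-22.5,0,0,0, 255,-7.2,6.2,-22.5,0,0,0, 255,-7.2,6.2,-22.5,0,0,0]' 
python3 - <<'E'
from h import *
to((-.072,-.05,.062),(-.072,.003,.062))
a=get_image("scene")["color"][135:255,250:390]; cv2.imwrite("pics/s5.png",cv2.resize(a,(700,600),interpolation=cv2.INTER_CUBIC))
E
```

```text
clock: 6.88
position: [0.4964, -0.1558, 0.0611]
ee_rot: [0.706, -0.704, -0.054, 0.058]
contact_force: [-0.8, 0.7, -0.1]
width: -0.0001
t 6.875 local mm [-73.4 -72.6  61.1] F [-0.84  0.71 -0.07] w -0.0001
(-0.072, -0.05, 0.062) -> cm [ 0.15 -0.08  2.26] turn [-0.03  0.01 -0.04]
(-0.072, 0.003, 0.062) -> cm [ 0.15 -0.06  7.56] turn [-0.03  0.01 -0.04]
```

View pics/s5.png

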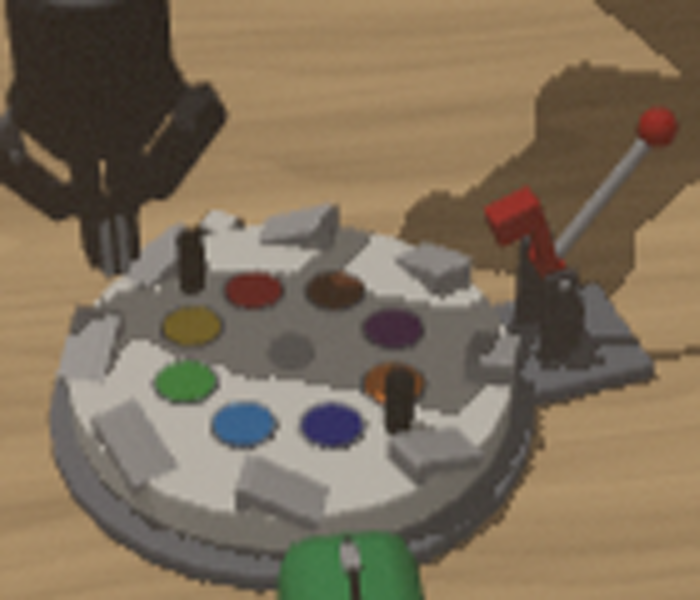

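The fingertip (115,265) stands beside peg_b (190,260) and the pawl is open. I'll push toward +y in small steps.

```bash
python3 -m jog '[255,0.1,0,0.5,0,0,0, 255,0.1,0,1.0,0,0,0, 255,0.1,0,1.5,0,0,0, 255,0.1,0,2.0,0,0,0, 255,0.1,0,2.5,0,0,0, 255,0.1,0,3.0,0,0,0, 255,0.1,0,3.5,0,0,0, 255,0.1,0,4,0,0,0, 255,0.1,0,4.5,0,0,0, 255,0.1,0,5,0,0,0,255,0.1,0,5.5,0,0,0,255,0.1,0,5.5,0,0,0]' 
python3 - <<'E'
from h import *
to((-.072,-.008,.062),(-.072,.003,.062))
a=get_image("scene")["color"][135:255,250:390]; cv2.imwrite("pics/s6.png",cv2.resize(a,(700,600),interpolation=cv2.INTER_CUBIC))
E
```

```text
clock: 8.43
position: [0.4911, -0.1021, 0.0633]
ee_rot: [0.705, -0.705, -0.056, 0.055]
contact_force: [0.3, 0.5, -0.2]
width: 0.0002
t 8.425 local mm [-70.3 -18.8  63.3] F [ 0.33  0.5  -0.23] w 0.0002
(-0.072, -0.008, 0.062) -> cm [-0.17  0.14  1.08] turn [-0.01  0.    0.01]
(-0.072, 0.003, 0.062) -> cm [-0.17  0.14  2.18] turn [-0.01  0.    0.01]
```

View pics/s6.png

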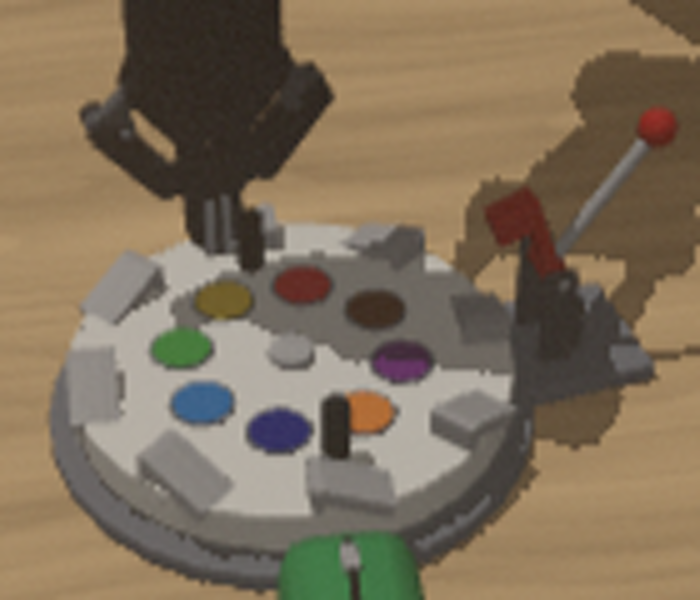

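```bash
cat >> h.py <<'E'
order=['red','yellow','green','blue','navy','orange','purple','brown']
def wheel(d,off=(250,135),sc=5,cam=0):
    im=pickle.load(open("cams.pkl","rb"))[cam]; r=[]
    for k,p in d.items():
        X=ray(im,((p[0]+.5)/sc-.5+off[0],(p[1]+.5)/sc-.5+off[1]),.04); d_=X[:2]-P
        a=np.arctan2(d_[1],d_[0])-YAW-np.pi-order.index(k)*np.pi/4; r.append((a+np.pi)%(2*np.pi)-np.pi)
    print('wheel',np.round(r,3),'mean',np.mean(r).round(3))
E
python3 -c "
from h import *
wheel(dict(yellow=(223,300),red=(302,285),brown=(375,309),purple=(402,361),green=(182,348),blue=(202,403),navy=(279,431)))
c=dict(red=(285,213),brown=(376,214),purple=(441,257),yellow=(215,254),green=(208,316),blue=(273,364),navy=(372,364))
wheel(c,(250,155),5.6)"
```

```text
wheel [-0.395 -0.411 -0.433 -0.443 -0.391 -0.398 -0.417] mean -0.412
wheel [0.06  0.033 0.008 0.084 0.076 0.061 0.038] mean 0.052
```

Wheel is at -0.41, half way. Finger half-thickness works out at 13.3 mm, so the final TCP y is about +9 mm.

```bash
python3 -m jog '[255,-0.1,0.1,0.4,0,0,0, 255,-0.2,0.1,0.8,0,0,0, 255,-0.2,0.1,1.2,0,0,0, 255,-0.2,0.1,1.6,0,0,0, 255,-0.2,0.1,2.0,0,0,0, 255,-0.2,0.1,2.3,0,0,0, 255,-0.2,0.1,2.5,0,0,0, 255,-0.2,0.1,2.5,0,0,0]' 
python3 - <<'E'
from h import *
to((-.072,-.008,.062),(-.072,.009,.062))
a=get_image("scene")["color"][135:255,250:390]; cv2.imwrite("pics/s7.png",cv2.resize(a,(700,600),interpolation=cv2.INTER_CUBIC))
E
```

```text
clock: 9.48
position: [0.4845, -0.0783, 0.0622]
ee_rot: [0.705, -0.705, -0.055, 0.056]
contact_force: [0.6, -1.2, 0.4]
width: 0.0001
t 9.475 local mm [-73.1   5.7  62.2] F [ 0.64 -1.21  0.42] w 0.0001
(-0.072, -0.008, 0.062) -> cm [ 0.11  0.02 -1.37] turn [-0.    0.01 -0.01]
(-0.072, 0.009, 0.062) -> cm [0.11 0.02 0.33] turn [-0.    0.01 -0.01]
```

View pics/s7.png

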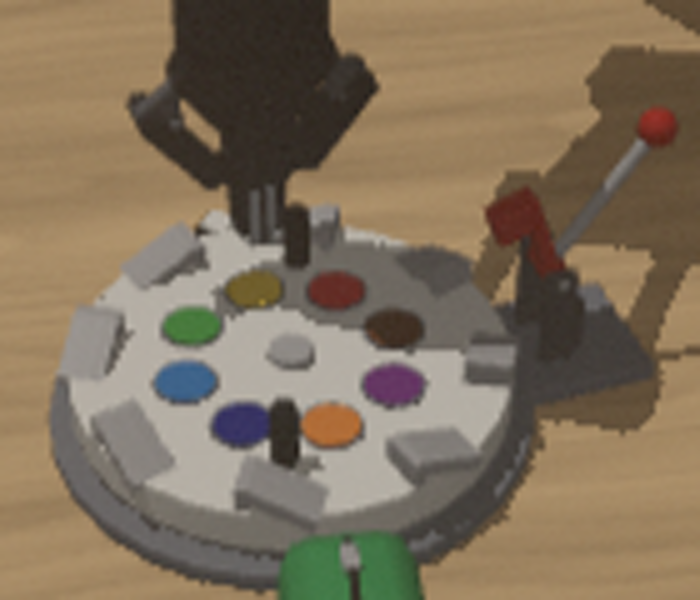

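```bash
python3 -c "
from h import *
wheel(dict(yellow=(255,289),red=(336,290),brown=(394,328),purple=(393,385),green=(192,326),blue=(186,382),orange=(331,425)))"
```

```text
wheel [-0.736 -0.749 -0.76  -0.778 -0.711 -0.709 -0.756] mean -0.743
```

```bash
python3 -m jog '[255,0,0,0.15,0,0,0, 255,0,0,0.3,0,0,0, 255,0,0,0.3,0,0,0,255,0,0,0.3,0,0,0]' 
python3 - <<'E'
from h import *
to((-.072,-.06,.062))
a=get_image("scene")["color"][135:255,250:390]; cv2.imwrite("pics/s8.png",cv2.resize(a,(700,600),interpolation=cv2.INTER_CUBIC))
E
```

```text
clock: 10.02
position: [0.4844, -0.0756, 0.0622]
ee_rot: [0.705, -0.705, -0.055, 0.055]
contact_force: [1.2, -2.1, 0.0]
width: -0.0
t 10.025 local mm [-72.8   8.4  62.2] F [ 1.22 -2.06  0.03] w -0.0
(-0.072, -0.06, 0.062) -> cm [ 0.07  0.02 -6.84] turn [-0.  0. -0.]
```

View pics/s8.png

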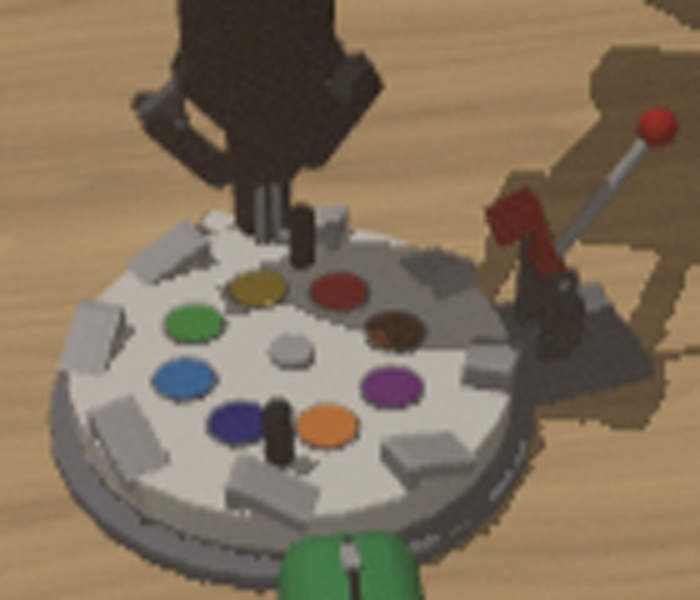

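```bash
python3 -c "
from h import *
wheel(dict(yellow=(259,288),red=(340,291),brown=(397,331),purple=(392,387),green=(195,323),blue=(185,378),orange=(328,426)))"
```

```text
wheel [-0.777 -0.79  -0.808 -0.806 -0.761 -0.763 -0.784] mean -0.784
```

Wheel is at -0.785 and yellow stands at the pointer. I'll retreat, lift, and go around to the outside of the ball.

```bash
python3 -m jog '[255,0,0,-0.8,0,0,0, 255,0,0,-2,0,0,0, 255,0,-6,-2,0,0,0, 255,0,-11.5,-2,0,0,0, 255,0,-14,-2,0,0,0, 255,2,-14,3.5,0,0,0, 255,4,-14,9,0,0,0, 255,6,-14,14.5,0,0,0, 255,7.2,-14,20,0,0,0, 255,7.2,-14,23.3,0,0,0, 255,7.2,-14,23.3,0,0,0, 255,7.2,-14,23.3,0,0,0]' 
python3 - <<'E'
from h import *
to((0,.24,.126),(0,.16,.126))
for n,o in(("scene",(230,110,410,240)),("top",(200,150,380,280))):
    a=get_image(n)["color"][o[1]:o[3],o[0]:o[2]]; cv2.imwrite(f"pics/{n}9.png",cv2.resize(a,(720,520),interpolation=cv2.INTER_CUBIC))
E
```

```text
clock: 11.58
position: [0.5192, 0.1647, 0.2021]
ee_rot: [-0.705, 0.705, 0.055, -0.056]
contact_force: [0.9, -0.8, 0.1]
width: -0.0003
t 11.575 local mm [ -1.  240.4 202.1] F [ 0.93 -0.82  0.13] w -0.0003
(0, 0.24, 0.126) -> cm [ 0.11  7.61 -0.03] turn [ 0.01  0.   -0.01]
(0, 0.16, 0.126) -> cm [ 0.11  7.61 -8.03] turn [ 0.01  0.   -0.01]
```

View pics/scene9.png

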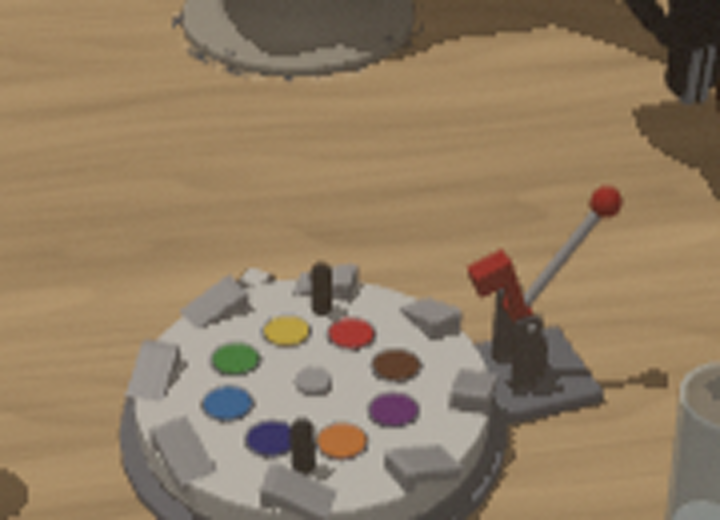

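View pics/top9.png

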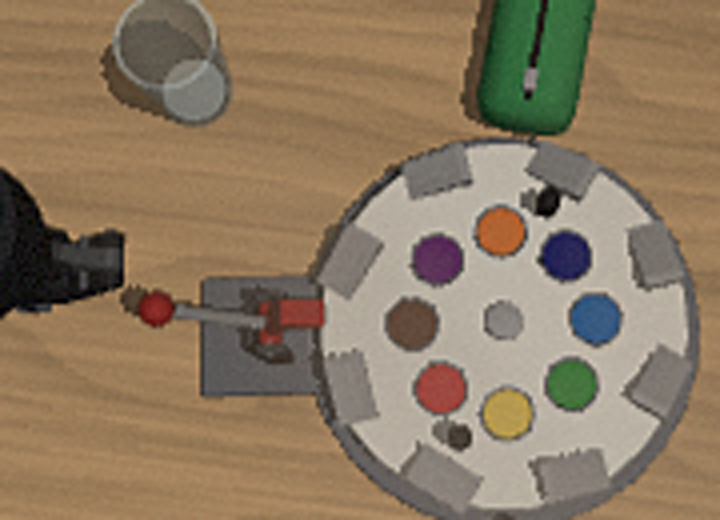

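Top crop: yellow (507,413) is at the pointer side, ball (157,309) is out, and the gripper is above and outside it. I'll verify the wheel with the top camera and lower.

```bash
python3 -c "
from h import *
wheel(dict(red=(441,388),yellow=(507,413),green=(572,384),blue=(596,319),navy=(566,256),orange=(501,231),purple=(437,259),brown=(412,324)),(200,150),4,1)"
python3 -m jog '[255,0.1,4,0.3,0,0,0, 255,0.1,7.4,0.3,0,0,0, 255,0.1,7.6,0.3,0,0,0, 255,0.1,7.6,0.3,0,0,0]' 
python3 - <<'E'
from h import *
to((0,.2,.126),(0,.16,.126))
a=get_image("scene")["color"][110:230,280:420]; cv2.imwrite("pics/s10.png",cv2.resize(a,(700,600),interpolation=cv2.INTER_CUBIC))
E
```

```text
wheel [-0.775 -0.783 -0.782 -0.795 -0.793 -0.785 -0.774 -0.772] mean -0.782
clock: 12.18
position: [0.5206, 0.1682, 0.1272]
ee_rot: [0.705, -0.705, -0.056, 0.055]
contact_force: [-0.2, 0.3, 0.4]
width: 0.0001
t 12.175 local mm [  0.9 243.6 127.2] F [-0.24  0.33  0.39] w 0.0001
(0, 0.2, 0.126) -> cm [-0.09  0.12 -4.36] turn [ 0.   -0.    0.01]
(0, 0.16, 0.126) -> cm [-0.09  0.12 -8.36] turn [ 0.   -0.    0.01]
```

View pics/s10.png

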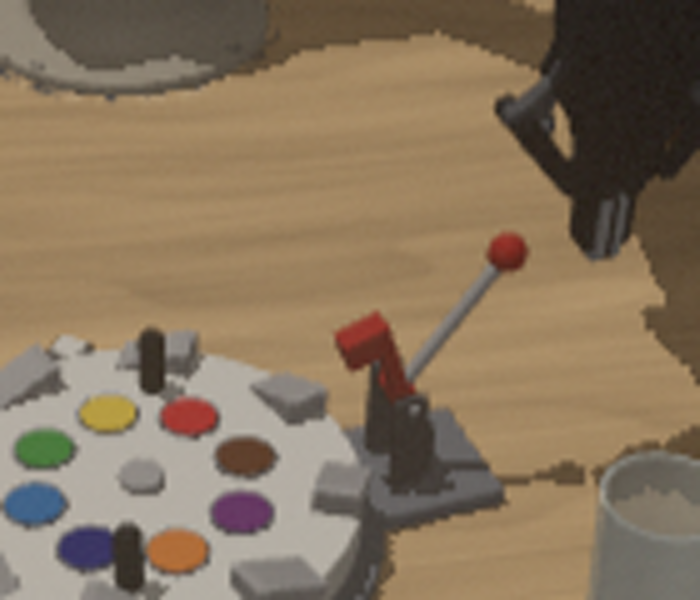

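```bash
python3 -m jog '[255,-0.1,0.2,-0.8,0,0,0, 255,-0.1,0.2,-1.6,0,0,0, 255,-0.1,0.2,-2.1,0,0,0, 255,-0.1,0.2,-2.6,0,0,0, 255,-0.1,0.2,-3.1,0,0,0, 255,-0.1,0.2,-3.6,0,0,0, 255,-0.1,0.2,-4.1,0,0,0, 255,-0.1,0.2,-4.6,0,0,0, 255,-0.1,0.2,-5.1,0,0,0, 255,-0.1,0.2,-5.6,0,0,0,255,-0.1,0.2,-6.1,0,0,0,255,-0.1,0.2,-6.1,0,0,0]' 
python3 - <<'E'
from h import *
to((0,.16,.126))
a=get_image("scene")["color"][110:230,280:420]; cv2.imwrite("pics/s11.png",cv2.resize(a,(700,600),interpolation=cv2.INTER_CUBIC))
E
```

```text
clock: 13.72
position: [0.5283, 0.1079, 0.1243]
ee_rot: [-0.705, 0.705, 0.055, -0.055]
contact_force: [0.1, -0.8, 0.0]
width: -0.0002
t 13.725 local mm [ -0.8 182.9 124.3] F [ 0.07 -0.84  0.02] w -0.0002
(0, 0.16, 0.126) -> cm [ 0.08 -0.17 -2.29] turn [0. 0. 0.]
```

View pics/s11.png

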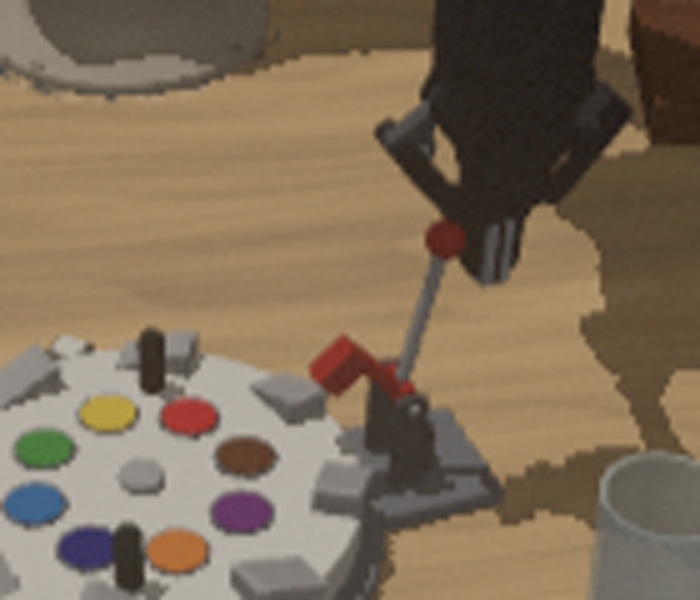

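Ball (445,240) follows the fingertip and the pawl is about half way. I'll continue.

```bash
python3 -m jog '[255,0.1,0,-0.5,0,0,0, 255,0.1,0,-1,0,0,0, 255,0.1,0,-1.5,0,0,0, 255,0.1,0,-2,0,0,0, 255,0.1,0,-2.5,0,0,0, 255,0.1,0,-3,0,0,0, 255,0.1,0,-3.5,0,0,0, 255,0.1,0,-3.5,0,0,0,255,0.1,0,-3.5,0,0,0]' 
python3 - <<'E'
from h import *
to((0,.16,.126))
a=get_image("scene")["color"][110:230,280:420]; cv2.imwrite("pics/s12.png",cv2.resize(a,(700,600),interpolation=cv2.INTER_CUBIC))
E
```

```text
clock: 14.9
position: [0.5346, 0.074, 0.1243]
ee_rot: [0.705, -0.705, -0.055, 0.055]
contact_force: [0.9, -0.4, -0.3]
width: 0.0001
t 14.9 local mm [1.000e-01 1.484e+02 1.243e+02] F [ 0.92 -0.37 -0.32] w 0.0001
(0, 0.16, 0.126) -> cm [-0.01 -0.17  1.16] turn [-0.  0.  0.]
```

View pics/s12.png

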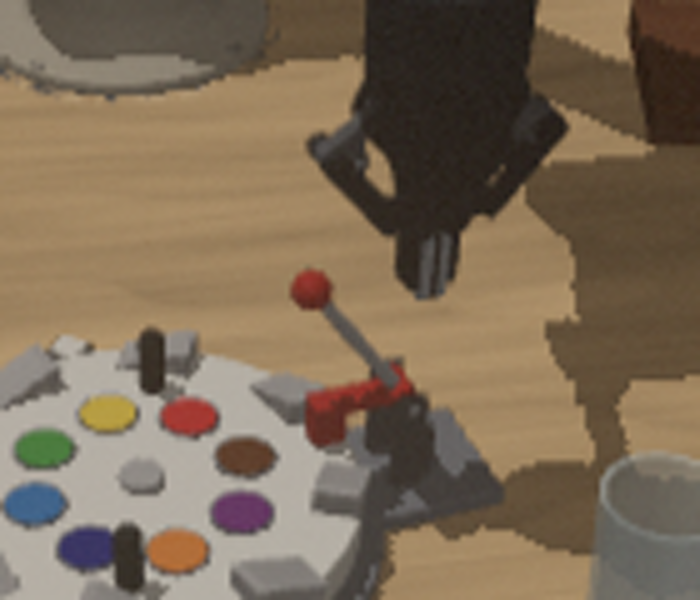

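The pawl has dropped. The ball at (311,290) matches its original closed position (310,290 in this crop). I'll retreat and check.

```bash
python3 -m jog '[255,0,-1,1.5,0,0,0, 255,0,-6,3,0,0,0, 255,0,-11,5,0,0,0, 255,0,-12,10,0,0,0, 255,-3,-12,15,0,0,0, 255,-6,-12,20,0,0,0, 255,-6,-12,20,0,0,0, 255,-6,-12,20,0,0,0, 255,-6,-12,20,0,0,0]' 
python3 - <<'E'
from h import *
rep()
S,T=pickle.load(open("cams.pkl","rb"))
g=lambda p:((p-[250,135]+.5)*5-.5).round(1)
for a in(0,.08,.15):
    b=a-np.arctan2(52,74); print(a,g(proj(S,l2w((0,.14+.09*np.sin(b),.064+.09*np.cos(b))))[0]))
s=get_image("scene")["color"];t=get_image("top")["color"]
cv2.imwrite("pics/s13.png",cv2.resize(s[135:255,250:390],(700,600),interpolation=cv2.INTER_CUBIC))
cv2.imwrite("pics/t13.png",t)
# bystander & ball diff vs start
t0=cv2.imread("pics/top0.png"); s0=cv2.imread("pics/scene0.png")
def red(im,x0,y0,x1,y1):
    c=im[y0:y1,x0:x1].astype(int); m=(c[...,2]>100)&(c[...,1]<70)&(c[...,0]<70); y,x=np.nonzero(m); return x.mean()+x0,y.mean()+y0,m.sum()
print(red(s0,330,158,352,178),red(s,330,158,352,178))
for n,(x0,y0,x1,y1) in dict(glass=(222,143,262,186),bottle=(403,220,440,254),case=(316,107,358,188)).items():
    d,_=cv2.phaseCorrelate(*[cv2.cvtColor(i[y0:y1,x0:x1],cv2.COLOR_BGR2GRAY).astype(np.float32) for i in(t0,t)]); print(n,np.round(d,2))
E
```

```text
clock: 16.08
position: [0.4449, 0.2616, 0.2445]
ee_rot: [-0.705, 0.705, 0.055, -0.055]
contact_force: [-0.3, 0.3, -0.1]
width: -0.0
t 16.075 local mm [-59.3 347.7 244.5] F [-0.28  0.26 -0.09] w -0.0
0 [462.4 162. ]
0.08 [474.4 153.1]
0.15 [485.3 145.9]
(np.float64(341.54545454545456), np.float64(167.0), np.int64(33)) (np.float64(341.4848484848485), np.float64(167.21212121212122), np.int64(33))
glass [0.05 0.52]
bottle [0.02 0.05]
case [0.57 0.53]
```

View pics/s13.png

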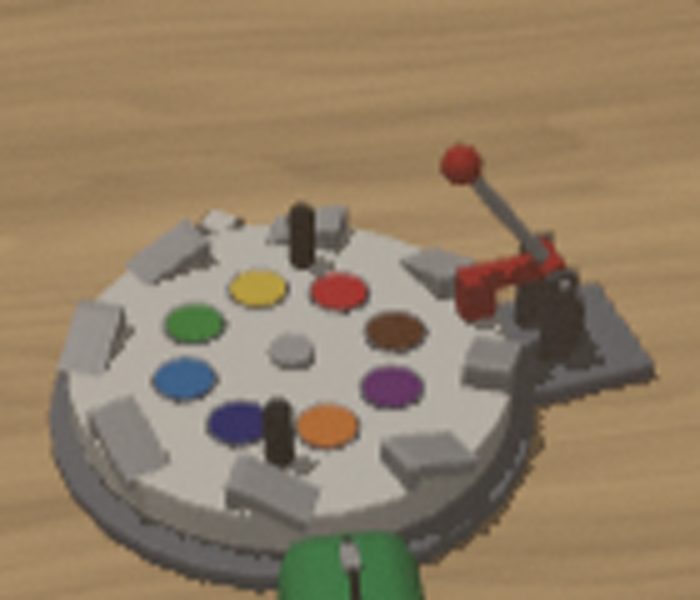

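View pics/t13.png

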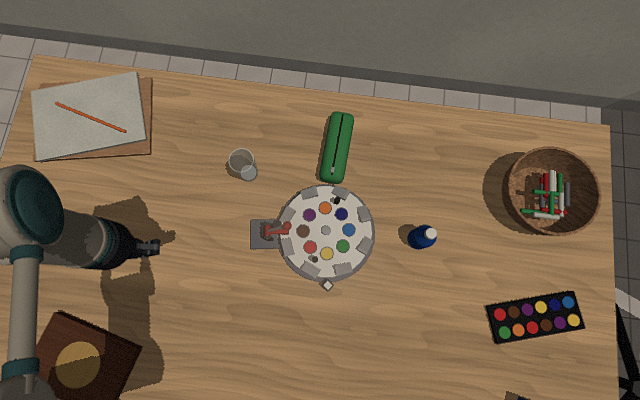

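Everything checks out: ball back at its closed position (460,164), wheel unchanged, yellow at the pointer and bystanders unmoved. Handing in.

```bash
python3 -c "
from rig import *
print(sign_off())"
```

```text
the job is handed in; nothing more can be done
None
```

The palette is back one notch, with yellow at the white pointer and the pawl closed. I handed the job in at about 16 s of the 54 s; it reports no verdict.

With the jaws shut, I pushed the lever outward until the pawl tipped over and stayed open. I then pushed peg_b back one notch, and pushed the lever back from outside until the pawl dropped.

What the last checks showed:
- **Pawl, open:** the ball's image matched an angle of about 1.25 rad before I turned the wheel.
- **Wheel:** it measured -0.784 rad in the scene camera and -0.782 in the top camera, against a target of -0.785. It looked unchanged after the pawl dropped.
- **Pawl, closed:** the ball was within about 0.25 px of where it started, so the angle is about 0.
- **Glass, bottle and case:** none shifted by more than about 0.8 px in the top view, which is about 2 mm and within the measurement noise.
- **Forces:** the readings I took were all about 2.4 N or less. They came at the end of each move, so short peaks in between were not seen.
- **Robot:** the arm ended clear of everything.

No check failed or disagreed.

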